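# Store a carton length on the packing-table gauge

## Task

Store a new carton length: pull the sprung slide of the length gauge out by its black grip until the red pointer stands at the middle of the yellow band, and leave it set there. Then take the orange stylus from its stand, reach its thin end down through the white-ringed hole in the readout box and press the recessed green button all the way down with it. Finish while still holding: the program ends with the stylus in the gripper and the button held fully down, the yellow mark and all the other things left where they were.

Things in the scene. Friction and masses are not known exactly. Their poses are not given: they have to be found in the camera images.
- gauge: Length gauge, fixed to the table. Grey base plate 300 (x) x 90 (y) x 10 mm; origin under its centre; x runs along the gauge towards the housing. A blue housing (120 x 64 mm, top 59 mm above the table) stands on its +x end, its front face at x = +30 mm. A steel blade slides out of the housing towards -x.
- gauge_slide (a joint): How far the slide is pulled out of the gauge, towards the gauge's -x: 0 = fully in, 0.110 m = fully out. A spring (25 N/m) pulls it in, but a friction brake of 5 N is stronger, so it stays where it is left; pulling takes 5 to 8 N.
- slide_grip (a point): Point to grip on the slide: centre of its upright black grip block, 14 mm (gauge x) by 24 mm (gauge y), reaching from 24 to 84 mm above the table; the point is 70 mm above the table. Axes as the gauge's. When fully in, a gap of 33 mm lies between the block and the housing's front; nothing else near it is higher than 28 mm, apart from the housing.
- pointer_tip (a point): End of the thin red pointer on the slide, 36 mm to the gauge's +y side of the grip block, 26 mm above the table. It moves with the slide.
- gauge_mark (a joint): Place of the yellow mark: the value of gauge_slide at which the pointer stands at the middle of the yellow band (m). Stiff; leave it alone.
- mark_band (a point): Middle of the yellow band, a yellow block 10 mm long (gauge x), 12 mm wide, its top 24 mm above the table, on the scale rail under the pointer's path. Axes as the gauge's.
- readout: Grey readout box of the gauge, fixed to the table, 160 (x) x 140 (y) x 64 mm high, with a dark screen on its +x half; origin under its centre.
- aperture (a point): Centre of the mouth of the round hole (17 mm diameter, straight down, with a white ring round it) in the top of the readout box, 64 mm above the table, 35 mm to -x and 30 mm to +y of the box's centre in its own axes.
- set_button (a joint): Travel of the recessed button: 0 = up, 0.008 m = fully down. Sprung: 2 N to start, 5.5 N fully down.
- button_top (a point): Centre of the top of the green round button (body set_button), 14 mm across, at the bottom of the hole. When up, it lies 20 mm below the mouth of the hole (44 mm above the table).
- stylus: Loose stylus, 35 to 70 g, standing upright, thin end down, in its stand. Steel shaft 8 mm diameter, 50 mm long; above it a round orange handle 18 mm diameter, 60 mm long (110 mm in all). Origin at the end of the thin shaft, z up along it to the handle.
- stylus_grip (a point): Point on the stylus's axis in its handle, 85 mm from the thin end (25 mm below the handle's top).
- stand: White stand block, fixed, 60 x 60 x 60 mm; origin under its centre. The stylus's shaft stands in a 13 mm hole in its top, 54 mm deep; the handle's shoulder rests on the block's top, so the handle reaches from 60 to 120 mm above the table and the thin end hangs 10 mm above it.
- bottle_clear: Bystander, to be left alone: clear glass bottle, 72 mm across, 210 mm tall; origin at the centre of its underside.
- bottle_amber: Bystander, to be left alone: amber glass bottle, 72 mm across, 210 mm tall; origin at the centre of its underside.
- jar: Bystander, to be left alone: white jar with blue cap, 76 mm across, 90 mm tall; origin at the centre of its underside.
- tin: Bystander, to be left alone: steel tin with paper label, 74 mm across, 80 mm tall; origin at the centre of its underside.
- tape_roll: Bystander, to be left alone: cardboard-coloured tape roll lying flat, 100 mm across, 48 mm tall; origin at the centre of its underside.
- gift_carton: Bystander, to be left alone: white gift carton, 90 x 90 x 160 mm tall; origin at the centre of its underside.
- cork_box: Bystander, to be left alone: brown cardboard box, 120 x 80 x 50 mm tall; origin at the centre of its underside.

How it is judged (in metres and radians):
On the way, in this order (a step that is already met when the one before it is completed fails the run):
1. the gauge's pointer is pulled into the yellow band and the gripper has let go of the slide (x of pointer_tip in the frame of mark_band between -0.006 and 0.006 m and contact force between the fingers and gauge below 0.1 N), for 0.3 s.
2. the stylus, held in the gripper, presses the recessed button down and holds it (value of joint set_button above 0.006 m and contact force between stylus and set_button above 1.5 N and contact force between the fingers and stylus above 2 N and x of pointer_tip in the frame of mark_band between -0.006 and 0.006 m), for 0.5 s.
At the end, for the whole second after the job is handed in: The pointer stands within 6 mm of the middle of the yellow band, and the gripper's fingers hold the stylus, whose end keeps the recessed button pressed at least 6 mm of its 8 mm travel (with more than 1.5 N), through the last second (all of step 2); the arm keeps its last pose, push and grip.
It fails at once if the yellow mark is pushed out of its place (more than 4 mm) (distance of mark_band from where it was at the start of the episode above 0.004 m).
It fails at once if a bystander is moved more than 25 mm (distance of any of bottle_clear, bottle_amber, jar, tin, tape_roll, gift_carton, cork_box from where it was at the start of the episode above 0.025 m).
It also fails if it takes over 51 s, if anything falls off the work surface, if the arm or the gripper's body presses on something with over 40 N, if the wrist force passes 120 N, or if a joint passes its speed limit or range.

## Robot

A 6-joint arm with a two-finger parallel gripper is mounted at the origin on the work surface. World frame = base frame: x ahead of the robot, y to its left, z up, the work surface at z = 0. Lengths are in mm, angles in degrees, forces in N, time in s.
With the tool pointing down it reaches from about 300 to 850 mm from the base axis. Payload 4.2 kg.
Tool frame: the origin (TCP) lies on the centre line of the jaws, within the pads' length; the fingertips stand 14 mm ahead of it and the grasp point (between the pads) lies 5 mm behind it (env.finger_overhang is the z of the fingertips in the tool frame, in mm); z points along the fingers, y is the line along which they close (so a half turn about z gives the same grasp; the last joint's range is limited). The gripper opens to 91 mm and grips with 3 to 60 N. Pads are 32 mm wide; open, the fingers measure 118 mm over their backs; the gripper's body (76 mm by 178 mm) begins 60 mm behind the grasp point.
Start: joints at [-66.062, 18.312, 89.639, -0, 72.044, -1.146], TCP at [243.776, -520.787, 193.876] pointing down, gripper open.
Joint ranges: [-177.97, 177.97], [-48.28, 115.42], [12.27, 149.76], [-77.06, 257.06], [2.81, 150.46], [-146.56, 146.56]. Speed limits (degrees/s): [147.25, 147.25, 180, 180, 180, 180].

## Interface

Orientations are given as [roll, pitch, yaw] about the fixed x, y, z axes, in that order (R = Rz(yaw) Ry(pitch) Rx(roll)).
In Python, from workcell import sensors, viewer, env gives the robot as it stands. The module is installed in compiled form; this text tells all that it offers.
- The arm moves only by the tool step_arm, never from a script. Its argument "plan" is one flat list of numbers, 6 for each row, row after row: the shift along the tool's x, y, z in cm, then the turn, a rotation vector about the tool's x, y, z in rad. In form: [x, y, z, wx, wy, wz, x, y, z, wx, wy, wz, ...]. A call has 1 to 5 rows; each row shifts and turns the commanded pose from where the row before left it, along the tool's axes as they then stand; what a row does not reach is not made up. A row lasts 1/12 s, in which the tool goes at most 41.7 mm and 7.16 degrees, less where a joint would pass 70% of its speed; a pose out of reach is approached as far as the arm can. A call is refused whole if a number of a shift passes 4.17 or a number of a turn 0.125, either way. A call with a gripper value outside its range is refused whole. "hand" is the finger opening in cm, from 0 to 9.12, set as the call begins (left out, the last holds). The fingers move at their own pace and stop on an object; "newtons" is the grip in N (left out, the last holds). Time passes only in rows, so rows that do not move let the fingers close. It gives the time, the measured TCP pose, the force, the opening and the grip force at its end, in the units of the state.
- sensors.state(): the state, without advancing time (a new reading comes with each control period).
- viewer.grab_frame(name): name is "scene" or "top" or "wrist"; returns a dict with "img" (420x560x3 uint8, red, green, blue), "fx", "fy", "cx", "cy" (pixels), "k1" (the pictures are not rectified: a ray, as slopes to the right and down, at radius r is drawn at 1 + k1 r^2 times it, then the intrinsics apply), "position" and "attitude" of the camera in the world. Camera axes: x right, y down, z forward; pixel columns grow to the right and rows downward; lengths in mm; the calibration is good to about 2 mm. A picture is of the moment at which its call begins. There is no depth.
- env.job_done(): hands the job in; it is judged then, once.
Trained networks look in a picture, given as the dict that the camera call returned (one of the last four; its "shot" number tells which), for a name from the list of things; names that differ only in an ending like _2 or _b are one class to them, and where a whole thing is asked for, a point or a joint stands for the part that bears it (a point fixed in the world has none). Each returns a list of dicts, best first, with "score" (0 to 1); they miss things now and then, are a little off and sometimes report something else, mostly with a low value. They report only what shows in the picture. A call takes as long as a camera call.
- viewer.boxes_of(name, picture): "location" ([column, row] in pixels, amid what is visible of it).
- viewer.pinpoint(name, picture): "location" ([column, row] in pixels: a listed point, or the origin of a listed thing).
The state is a dict: "time_s": time; "qpos": joint angles; "qvel": joint speeds; "effort": joint torques, N m; "ee_pos": TCP position; "ee_rot": TCP orientation; "force": force on the tool from outside, world axes, zero at the start; "torque": the same for the moment, N m; "gripper_width": finger opening in mm; "gripper_force": force on a finger pad.
Only numpy, scipy, OpenCV 4.12 (cv2) and the standard library are available. Lean on these libraries where they do the work, as an engineer would, in place of code of your own. Each camera call takes 0.05 s, during which the arm holds its last target. There are 200 camera calls.

## Working session

There is one attempt and no reset: what is moved stays moved. The work goes in short steps, Python scripts to look and compute and a tool call to move; the robot and the scene stay as the last step left them, time stands still between calls to the robot, and variables do not carry over. Pictures are saved under pics/ and viewed, at most 10 in all, crops included, and the job is handed in when it is done.

Besides the shell and the picture viewer there is one more tool, called after "Call:" by a JSON object that holds its "api" and its "payload", one argument or row to a line. step_arm: Moves the arm, as the interface text tells. Its arguments: {"type":"object","properties":{"plan":{"type":"array","items":{"type":"number"}},"hand":{"type":"number"},"newtons":{"type":"number"}},"required":["plan"]}

```bash
mkdir -p pics; cat > h.py <<'E'
import numpy as np, cv2
from workcell import sensors, viewer, env
from scipy.spatial.transform import Rotation as Rt
def Rcam(f):
    a=np.array(f["attitude"],float)
    if a.shape==(3,3): return a
    return Rt.from_euler('xyz',a,degrees=True).as_matrix()
def ray(f,p):
    d=np.array([(p[0]-f["cx"])/f["fx"],(p[1]-f["cy"])/f["fy"]]); u=d.copy()
    for _ in range(20): u=d/(1+f["k1"]*(u@u))
    return Rcam(f)@np.array([u[0],u[1],1])
def atz(f,p,z):
    d=ray(f,p); c=np.array(f["position"],float); return c+d*(z-c[2])/d[2]
def proj(f,P):
    v=Rcam(f).T@(np.array(P,float)-f["position"]); u=v[:2]/v[2]; u=u*(1+f["k1"]*(u@u))
    return np.array([u[0]*f["fx"]+f["cx"],u[1]*f["fy"]+f["cy"]])
def save(f,n,s=1):
    im=cv2.cvtColor(f["img"],cv2.COLOR_RGB2BGR); cv2.imwrite("pics/"+n,im)
E
cat > a.py <<'E'
from h import *
print(sensors.state())
H={"gauge":0,"slide_grip":70,"pointer_tip":26,"mark_band":24,"readout":0,"aperture":64,"stylus_grip":95,"stand":0,"bottle_clear":0,"bottle_amber":0,"jar":0,"tin":0,"tape_roll":0,"gift_carton":0,"cork_box":0}
ims=[]
for c in ["scene","top"]:
    f=viewer.grab_frame(c); print(c,{k:v for k,v in f.items() if k!="img"}); ims.append(f["img"])
    for n,z in H.items():
        for r in viewer.pinpoint(n,f)[:2]:
            print(n,round(r["score"],2),np.round(r["location"]),np.round(atz(f,r["location"],z)[:2]))
    save(f,c+"0.png")
E
python3 a.py
```

```text
{'time_s': 0.0, 'qpos': array([-6.60627775e+01,  1.83516578e+01,  8.97080719e+01, -2.59350339e-03,
        7.20451649e+01, -1.14640174e+00]), 'qvel': array([-0.06677274, -0.00651295,  0.00940368, -0.06056261,  0.12318188,
       -0.01895359]), 'effort': array([ 5.23183062e-04, -4.12460268e+01, -2.31975782e+01,  7.26906513e-02,
        4.56985726e-02, -1.45488543e-04]), 'ee_pos': array([ 243.51876696, -520.26307599,  193.00888294]), 'ee_rot': array([-1.79895077e+02,  3.66597533e-04,  2.50844263e+01]), 'force': array([-0.23544934,  0.28029239, -0.67827314]), 'torque': array([-0.02589399, -0.03230516,  0.02544483]), 'gripper_force': 0.0, 'gripper_width': 91.38369954863236}
scene {'fx': 421.8758896858292, 'fy': 421.8758896858292, 'cx': 278.09145426752644, 'cy': 213.52955101824702, 'k1': -0.04032787999731572, 'position': array([1198.95713145,  836.59210383,  885.79360501]), 'attitude': array([-1.27722078e+02, -8.59990800e-02,  1.39103970e+02]), 'shot': 1}
gauge 0.86 [285. 261.] [584. 160.]
gauge 0.67 [201. 252.] [754. -38.]
slide_grip 0.55 [294. 238.] [547. 158.]
pointer_tip 0.56 [303. 25
[... 1008 characters left out ...]
 [226. 198.] [548. 173.]
pointer_tip 0.67 [370. 215.] [ 509. -280.]
pointer_tip 0.61 [217. 191.] [578. 208.]
mark_band 0.46 [363. 148.] [ 731. -263.]
mark_band 0.22 [133. 185.] [595. 478.]
readout 0.69 [377. 211.] [ 524. -312.]
readout 0.62 [339. 146.] [ 743. -188.]
aperture 0.8 [371. 217.] [ 496. -274.]
stylus_grip 0.56 [329. 196.] [ 556. -139.]
stylus_grip 0.49 [132. 186.] [579. 457.]
stand 0.57 [322. 197.] [ 570. -130.]
bottle_clear 0.84 [339. 147.] [ 737. -189.]
bottle_amber 0.63 [363. 148.] [ 737. -268.]
jar 0.73 [131. 248.] [396. 480.]
tin 0.77 [287. 140.] [760. -16.]
tape_roll 0.68 [166. 300.] [235. 362.]
gift_carton 0.88 [134. 185.] [602. 484.]
cork_box 0.56 [410. 281.] [ 299. -413.]
```

View pics/top0.png

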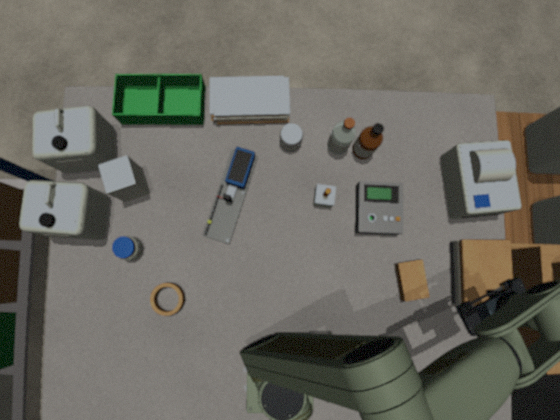

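View pics/scene0.png

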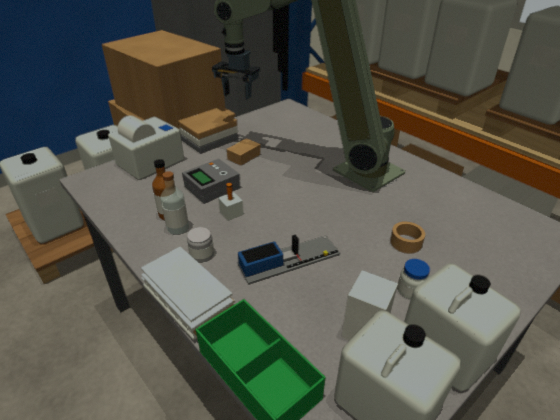

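The top view shows the gauge (housing 240,167; black grip about 231,193; yellow mark 210,221), the stylus in its stand (326,195) and the readout hole (372,217). The scene view agrees: grip at 294,242, yellow at 326,253, stylus at 231,195. Next I work out the gauge yaw and the move to hover above it.

```bash
cat > b.py <<'E'
from h import *
for c in ["top","scene"]:
    f=viewer.grab_frame(c); hsv=cv2.cvtColor(f["img"],cv2.COLOR_RGB2HSV)
    x0,y0,x1,y1=(200,130,260,250) if c=="top" else (230,225,345,280)
    for n,lo,hi,z in [("yellow",(22,120,60),(34,255,255),24),("blue",(105,120,40),(122,255,255),59),("red",(0,150,80),(8,255,255),26),("dark",(0,0,0),(180,255,28),84)]:
        m=cv2.inRange(hsv,lo,hi); k=np.zeros_like(m); k[y0:y1,x0:x1]=1; m=m*k
        ys,xs=np.nonzero(m)
        if len(xs):
            p=(xs.mean(),ys.mean()); print(c,n,len(xs),np.round(p,1),np.round(atz(f,p,z)[:2],1))
E
python3 b.py
```

```text
top yellow 8 [209.2 221.4] [481.7 229. ]
top blue 233 [240.9 170.3] [639.2 130.6]
top dark 11 [228.  199.3] [542.6 165.9]
scene yellow 21 [325.  252.6] [487.3 230.9]
scene blue 466 [260.5 262.3] [680.8 165.3]
scene red 4 [297.5 256. ] [560.9 189.3]
scene dark 461 [269.  251.3] [651.1 167.3]
```

Call:
{"api": "step_arm", "payload": {
  "plan": [2.83, -2.485, -0.035, 0, 0, 0, 2.83, -2.485, -0.035, 0, 0, 0, 2.83, -2.485, -0.035, 0, 0, 0, 2.83, -2.485, -0.035, 0, 0, 0, 2.83, -2.485, -0.035, 0, 0, 0],
  "hand": 4.2,
  "newtons": 30
}}

```text
time_s: 2.12
ee_pos: [319.6, -346.7, 195.7]
ee_rot: [180.0, -0.0, 25.0]
force: [0.8, 0.1, 0.3]
gripper_width: 60.8
gripper_force: 0.0
```

Call:
{"api": "step_arm", "payload": {
  "plan": [2.83, -2.485, -0.035, 0, 0, 0, 2.83, -2.485, -0.035, 0, 0, 0, 2.83, -2.485, -0.035, 0, 0, 0, 2.83, -2.485, -0.035, 0, 0, 0, 2.83, -2.485, -0.035, 0, 0, 0]
}}

```text
time_s: 2.53
ee_pos: [395.1, -174.1, 197.7]
ee_rot: [180.0, -0.0, 25.1]
force: [-0.6, 0.4, 1.5]
gripper_width: 42.0
gripper_force: 0.0
```

Call:
{"api": "step_arm", "payload": {
  "plan": [2.83, -2.485, -0.035, 0, 0, 0, 2.83, -2.485, -0.035, 0, 0, 0, 2.83, -2.485, -0.035, 0, 0, 0, 2.83, -2.485, -0.035, 0, 0, 0, 2.83, -2.485, -0.035, 0, 0, 0]
}}

```text
time_s: 2.95
ee_pos: [470.7, -1.4, 199.4]
ee_rot: [180.0, -0.0, 25.1]
force: [0.8, -1.1, 0.4]
gripper_width: 42.0
gripper_force: 0.0
```

Call:
{"api": "step_arm", "payload": {
  "plan": [2.83, -2.485, -0.035, 0, 0, 0, 2.83, -2.485, -0.035, 0, 0, 0, 2.83, -2.485, -0.035, 0, 0, 0, 2.83, -2.485, -0.035, 0, 0, 0, 2.83, -2.485, -0.035, 0, 0, 0]
}}

```text
time_s: 3.37
ee_pos: [546.1, 171.3, 201.0]
ee_rot: [180.0, -0.0, 25.1]
force: [0.3, -0.4, 0.6]
gripper_width: 42.0
gripper_force: 0.0
```

Call:
{"api": "step_arm", "payload": {
  "plan": [0, 0, 0, 0, 0, -0.117, 0, 0, 0, 0, 0, -0.117, 0, 0, 0, 0, 0, -0.117, 0, 0, 0, 0, 0, -0.117, 0, 0, 0, 0, 0, -0.117]
}}

```text
time_s: 3.78
ee_pos: [545.7, 169.5, 200.7]
ee_rot: [-180.0, 0.0, 59.0]
force: [-0.0, -0.9, 0.2]
gripper_width: 41.9
gripper_force: 0.0
```

Call:
{"api": "step_arm", "payload": {
  "plan": [0, 0, 0, 0, 0, -0.117, 0, 0, 0, 0, 0, -0.117, 0, 0, 0, 0, 0, 0, 0, 0, 0, 0, 0, 0]
}}

```text
time_s: 4.12
ee_pos: [545.7, 169.3, 200.8]
ee_rot: [180.0, 0.0, 71.8]
force: [-0.1, -0.5, -0.2]
gripper_width: 41.8
gripper_force: 0.0
```

```bash
cat > c.py <<'E'
from h import *
import sys
s=sensors.state(); print(s["time_s"],s["ee_pos"],s["ee_rot"],s["gripper_width"])
f=viewer.grab_frame("wrist"); print({k:v for k,v in f.items() if k!="img"})
for n,z in [("gauge",0),("slide_grip",70),("pointer_tip",26),("mark_band",24)]:
    for r in viewer.pinpoint(n,f)[:2]: print(n,round(r["score"],2),np.round(r["location"]),np.round(atz(f,r["location"],z)[:2],1))
save(f,sys.argv[1])
E
python3 c.py w1.png
```

```text
4.1167 [545.70918365 169.29923263 200.83723662] [1.79994166e+02 2.30545621e-03 7.18377665e+01] 41.820605272402425
{'fx': 310.03738547126534, 'fy': 310.03738547126534, 'cx': 277.37956325000874, 'cy': 210.12558429900935, 'k1': -0.06868539400534478, 'position': array([567.35602284, 232.55375603, 391.51489879]), 'attitude': array([ 1.66281314e+02,  2.24227487e-02, -1.81694667e+01]), 'shot': 5}
gauge 0.78 [296. 182.] [571.4 169.3]
slide_grip 0.59 [286. 197.] [556.2 168.6]
pointer_tip 0.91 [279. 161.] [560. 203.]
mark_band 0.46 [213. 161.] [485.9 227.2]
```

View pics/w1.png

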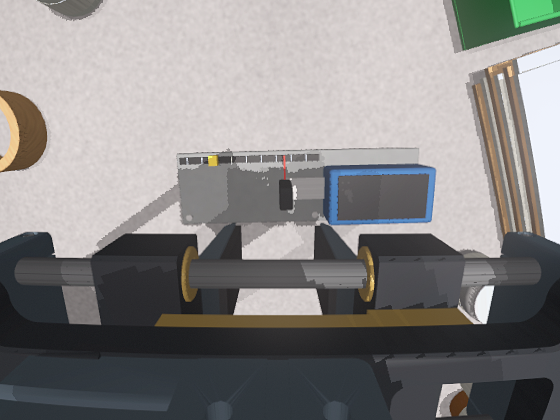

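The wrist view shows the gauge from close up: yellow band at about (213,160), red pointer tip at (284,156), black grip at (286,195), with the jaws nearly parallel to the gauge. I refine the positions from colours and edges.

```bash
cat > d.py <<'E'
from h import *
f=viewer.grab_frame("wrist"); hsv=cv2.cvtColor(f["img"],cv2.COLOR_RGB2HSV)
def cen(lo,hi,b):
    m=np.zeros(hsv.shape[:2],np.uint8); x0,y0,x1,y1=b
    m[y0:y1,x0:x1]=cv2.inRange(hsv,lo,hi)[y0:y1,x0:x1]; return m
my=cen((20,120,100),(35,255,255),(170,140,270,175)); ys,xs=np.nonzero(my); py=(xs.mean(),ys.mean()); print("yel",len(xs),py,xs.min(),xs.max(),ys.min(),ys.max())
mr=cen((0,100,80),(10,255,255),(265,140,310,190))|cen((170,100,80),(180,255,255),(265,140,310,190)); ys,xs=np.nonzero(mr); print("red",len(xs),xs.min(),xs.max(),ys.min(),ys.max())
i=np.argsort(ys)[:6]; pr=(xs[i].mean(),ys[i].mean())
mb=cen((0,0,0),(180,255,45),(270,170,305,215)); ys,xs=np.nonzero(mb); print("blk",len(xs),xs.min(),xs.max(),ys.min(),ys.max()); pb=(xs.mean(),ys.mean())
bl=cen((105,120,60),(122,255,255),(315,155,440,230)); ys,xs=np.nonzero(bl)
r=cv2.minAreaRect(np.array([atz(f,p,59)[:2] for p in zip(xs,ys)],np.float32)); print("housing",r)
a,b=atz(f,(178,154),10),atz(f,(418,149),10); print("edge",a,b,np.degrees(np.arctan2(*(b-a)[1::-1])),np.linalg.norm(b-a))
Y,P,B=atz(f,py,24),atz(f,pr,26),atz(f,pb,75); print(Y,P,B)
for yaw in(-18,-19,-17):
    g=np.array([np.cos(np.radians(yaw)),np.sin(np.radians(yaw))]); print(yaw,"travel",(P-Y)[:2]@g, "grip-ptr along x",(B-P)[:2]@g,"across",(B-P)[:2]@[-g[1],g[0]])
print("grip proj",[proj(f,[*B[:2],z]) for z in (24,84)])
E
python3 d.py
```

```text
yel 103 (np.float64(212.6893203883495), np.float64(159.98058252427185)) 208 217 155 165
red 45 283 285 155 179Traceback (most recent call last):
  File "d.py", line 9, in <module>
    mb=cen((0,0,0),(180,255,45),(270,170,305,215)); ys,xs=np.nonzero(mb); print("blk",len(xs),xs.min(),xs.max(),ys.min(),ys.max()); pb=(xs.mean(),ys.mean())
                                                                                              ~~~~~~^^
    return umr_minimum(a, axis, None, out, keepdims, initial, where)
ValueError: zero-size array to reduction operation minimum which has no identity
```

```bash
sed -i 's/(180,255,45)/(180,255,70)/' d.py; python3 d.py; python3 -c "
import cv2;im=cv2.imread('pics/w1.png',0);print(im[176:216:3,270:306:2])"
```

```text
yel 103 (np.float64(212.6893203883495), np.float64(159.98058252427185)) 208 217 155 165
red 47 283 285 155 179
blk 368 279 292 180 209
housing ((655.62353515625, 134.83871459960938), (61.44343185424805, 117.24738311767578), 73.19009399414062)
edge [444.44766879 249.01603594  10.        ] [726.46564044 164.06592867  10.        ] -16.763473689690272 294.53464492151784
[485.60499968 228.83806557  24.        ] [566.67363271 207.05626233  26.        ] [556.12943966 172.70624462  75.        ]
-18 travel 83.83179907729367 grip-ptr along x 0.5866157254114196 across -35.92714301182897
-19 travel 83.74335990763541 grip-ptr along x 1.2135414829679518 across -35.91143327786886
-17 travel 83.89470226885611 grip-ptr along x -0.040488720977745786 across -35.93190898999362
grip proj [array([284.17746745, 186.32925173]), array([285.42189252, 195.98092666])]
[[111 111 110 112 112 112 111  92 112 111 109 110 110 109 108 107 109 108]
 [111 110 111 111 111  97  83  86 106 103 232 140 142 143 143 142 144 142]
 [110 111 111 111 110  51  52  52  52  52  60 148 145 144 144 144 144 144]
 [109 109 109 109 110  49  52  52  51  52  48 130 194 137 142 141 142 142]
 [108 108 109 109 109  51  53  54  55  54  53 121 237 190 145 146 146 146]
 [108 107 108 108 108  52  56  56  57  58  56 111 233 209 142 142 143 143]
 [108 109 109 109 108  49  55  55  54  55  54  94 234 232 142 143 144 143]
 [109 108 109 108 107  50  55  54  54  55  54  94 237 133 143 143 144 144]
 [108 108 109 108 106  49  54  55  54  55  54  68  98 102 107 107 107 106]
 [108 107 109 109 108  52  55  54  54  55  54  69 174 107 109 108 108 109]
 [108 108 109 109 110  48  55  55  56  53  54  70 104 108 108 109 109 109]
 [109 109 109 108 108  66  54  53  64  77  75 131 153 108 108 109 108 109]
 [108 109 109 109 109 110 110 108 107 156 172 170 105 108 109 108 108 108]
 [109 108 109 109 111 110 109 108 108 108 106 107 107 107 107 108 108 108]]
```

Call:
{"api": "step_arm", "payload": {
  "plan": [0.6, 0.9, 0, 0, 0, -0.022, 0, 0, 0, 0, 0, 0, 0, 0, 3.4, 0, 0, 0, 0, 0, 3.4, 0, 0, 0, 0, 0, 0, 0, 0, 0],
  "hand": 3.4
}}

```text
time_s: 4.88
ee_pos: [551.3, 170.8, 126.8]
ee_rot: [-179.4, 0.4, 73.2]
force: [-1.3, 0.1, -1.3]
gripper_width: 34.1
gripper_force: 0.0
```

Call:
{"api": "step_arm", "payload": {
  "plan": [0, 0, 2.4, 0, 0, 0, 0, 0, 2.2, 0, 0, 0, 0, 0, 2.2, 0, 0, 0, 0, 0, 0, 0, 0, 0]
}}

```text
time_s: 5.22
ee_pos: [553.6, 171.5, 62.2]
ee_rot: [-179.7, 0.2, 73.2]
force: [0.9, -0.7, -0.1]
gripper_width: 33.7
gripper_force: 0.0
```

Call:
{"api": "step_arm", "payload": {
  "plan": [0, 0, 0, 0, 0, 0, 0, 0, 0, 0, 0, 0, 0, 0, 0, 0, 0, 0, 0, 0, 0, 0, 0, 0, 0, 0, 0, 0, 0, 0],
  "hand": 0.8,
  "newtons": 25
}}

```text
time_s: 5.63
ee_pos: [556.8, 172.4, 66.1]
ee_rot: [179.9, -0.1, 73.3]
force: [-0.1, -0.7, 0.4]
gripper_width: 8.3
gripper_force: 0.0
```

```bash
cat > e.py <<'E'
from h import *
import sys
s=sensors.state(); print(s["time_s"],s["ee_pos"],s["ee_rot"],s["gripper_width"],s["gripper_force"],s["force"])
f=viewer.grab_frame("wrist"); save(f,sys.argv[1])
hsv=cv2.cvtColor(f["img"],cv2.COLOR_RGB2HSV)
def cl(lo,hi):
    n,l,st,c=cv2.connectedComponentsWithStats(cv2.inRange(hsv,lo,hi)); return [(st[i].tolist(),c[i].round(1).tolist()) for i in range(1,n) if st[i][4]>15]
print("y",cl((20,120,100),(35,255,255))); print("r",cl((0,120,80),(8,255,255)),cl((172,120,80),(180,255,255)))
for n,z in [("pointer_tip",26),("mark_band",24)]:
    for r in viewer.pinpoint(n,f)[:2]: print(n,round(r["score"],2),np.round(r["location"]),np.round(atz(f,r["location"],z)[:2],1))
E
python3 e.py w2.png
```

```text
5.6333 [556.78344504 172.41217171  66.10261637] [ 1.79894006e+02 -6.20139915e-02  7.32662940e+01] 8.306346231392412 0.0 [-0.11495301 -0.71240498  0.38046478]
y [([158, 172, 18, 17, 285], [166.7, 179.9]), ([248, 248, 5, 54, 155], [249.8, 274.2]), ([303, 255, 5, 47, 123], [305.1, 277.0]), ([296, 311, 61, 16, 453], [328.1, 319.1]), ([357, 310, 20, 16, 100], [367.3, 317.0]), ([86, 313, 85, 13, 452], [120.2, 319.8]), ([160, 315, 11, 4, 21], [165.3, 316.0]), ([171, 315, 113, 12, 745], [221.2, 320.9])]
r [([274, 176, 4, 37, 114], [275.9, 193.6])] []
pointer_tip 0.59 [275. 181.] [565.7 204.3]
mark_band 0.61 [167. 182.] [486.4 227.3]
mark_band 0.55 [277. 184.] [565.9 201.1]
```

View pics/w2.png

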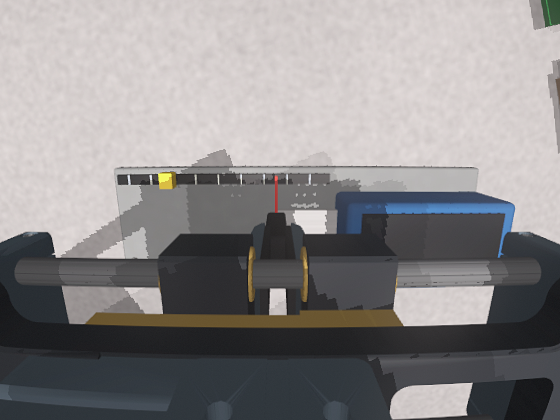

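The jaws closed to 8 mm with no contact. The picture shows the black grip at about (276,220), possibly in front of the fingers. I check the projections.

```bash
python3 - <<'E'
from h import *
s=sensors.state(); p=s["ee_pos"]; R=Rt.from_euler('xyz',s["ee_rot"],degrees=True).as_matrix()
f=viewer.grab_frame("wrist"); print(f["position"],f["attitude"],s["gripper_width"])
for q in [(0,0,14),(0,0,0),(16,0,14),(-16,0,14),(16,0,-18),(-16,0,0)]: print(q,proj(f,p+R@np.array(q)))
g=np.array([.957,-.29]);h=np.array([.29,.957]); B=np.array([556.1,172.5])
for a in(-12,12):
  for z in (24,84): print("block",a,z,proj(f,[*(B+h*a),z]))
im=cv2.cvtColor(f["img"],cv2.COLOR_RGB2BGR)[150:330,200:360]; cv2.imwrite("pics/w3.png",cv2.resize(im,None,fx=3.3,fy=3.3,interpolation=2))
f=viewer.grab_frame("scene"); im=cv2.cvtColor(f["img"],cv2.COLOR_RGB2BGR)[190:290,230:370]; cv2.imwrite("pics/s3.png",cv2.resize(im,None,fx=5,fy=5,interpolation=2))
E
```

```text
[576.23133677 235.97828966 256.03006778] [ 1.66304396e+02 -1.41238250e-02 -1.67400973e+01] 8.143123679869682
(0, 0, 14) [276.27862392 233.78365737]
(0, 0, 0) [276.19486809 240.49151594]
(16, 0, 14) [276.25613454 211.36818452]
(-16, 0, 14) [276.30105191 255.37286899]
(16, 0, -18) [276.03755275 224.66274824]
(-16, 0, 0) [276.22070126 263.36186123]
block -12 24 [276.01269894 237.31847973]
block -12 84 [275.61193859 269.43303656]
block 12 24 [276.04383408 207.6524685 ]
block 12 84 [275.63742059 231.30495091]
```

View pics/w3.png

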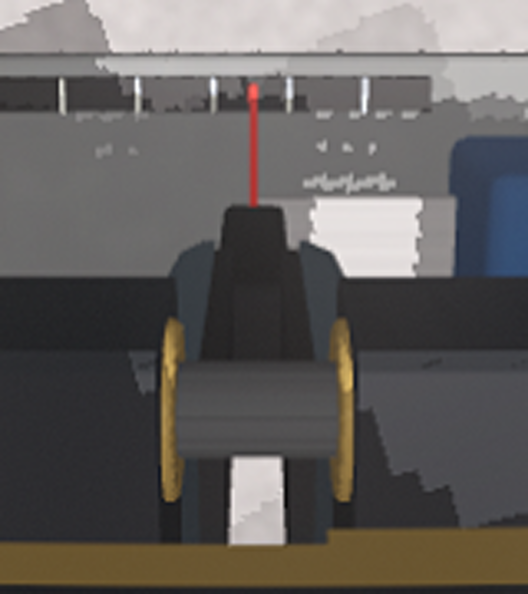

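View pics/s3.png

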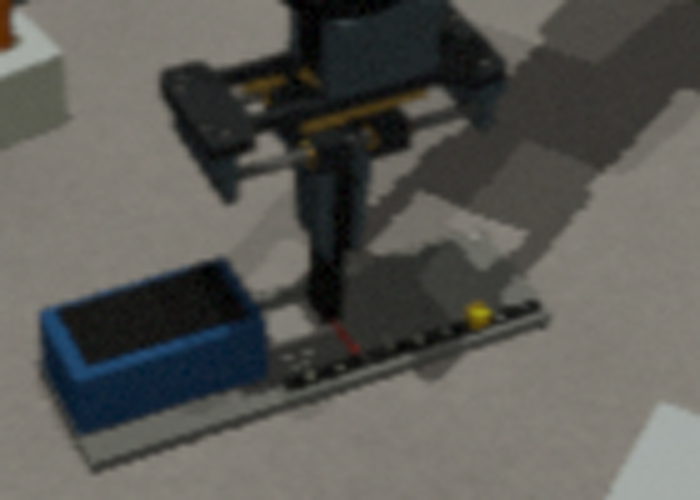

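The picture does not settle it. The fingertips at image row 223 fit a tip height of about 84 mm, so the jaws seem to have closed just above the block. I check `env.finger_overhang` and the tip depth.

```bash
python3 - <<'E'
from h import *
print(env.finger_overhang)
s=sensors.state(); print(s["qpos"],s["ee_pos"],s["force"])
E
```

```text
14.0
[ 1.60778654e+01  2.51312742e+01  9.90810311e+01 -6.10689004e-03
  5.57732276e+01  3.28129434e+01] [556.15263293 172.2279714   65.01429715] [0.12337791 0.25365413 0.27076126]
```

Call:
{"api": "step_arm", "payload": {
  "plan": [0, 0, 0, 0, 0, 0, 0, 0, 0, 0, 0, 0, 0, 0, 0, 0, 0, 0, 0, 0, 0, 0, 0, 0, 0, 0, 0, 0, 0, 0],
  "hand": 3.4
}}

```text
time_s: 6.3
ee_pos: [556.1, 172.2, 64.8]
ee_rot: [-180.0, 0.0, 73.3]
force: [0.4, -1.0, -0.6]
gripper_width: 33.4
gripper_force: 0.0
```

```bash
python3 - <<'E'
from h import *
s=sensors.state(); p=s["ee_pos"]; R=Rt.from_euler('xyz',s["ee_rot"],degrees=True).as_matrix()
print(s["qpos"],p,s["gripper_width"])
f=viewer.grab_frame("wrist")
for q in [(16,17,14),(16,17,-18),(16,-17,14),(16,-17,-18),(-16,17,14)]: print(q,proj(f,p+R@np.array(q)))
im=cv2.cvtColor(f["img"],cv2.COLOR_RGB2BGR)[150:330,180:380]; cv2.imwrite("pics/w4.png",cv2.resize(im,None,fx=3.3,fy=3.3,interpolation=2))
E
```

```text
[ 1.60779665e+01  2.51515326e+01  9.90896243e+01 -8.33841809e-03
  5.57658091e+01  3.28106190e+01] [556.08606681 172.19793672  64.75891081] 33.444607850114544
(16, 17, 14) [301.19582024 211.36727576]
(16, 17, -18) [305.28077457 224.65040092]
(16, -17, 14) [251.2419209  211.37101824]
(16, -17, -18) [246.71017436 224.65205312]
(-16, 17, 14) [300.34438461 255.35231255]
```

View pics/w4.png

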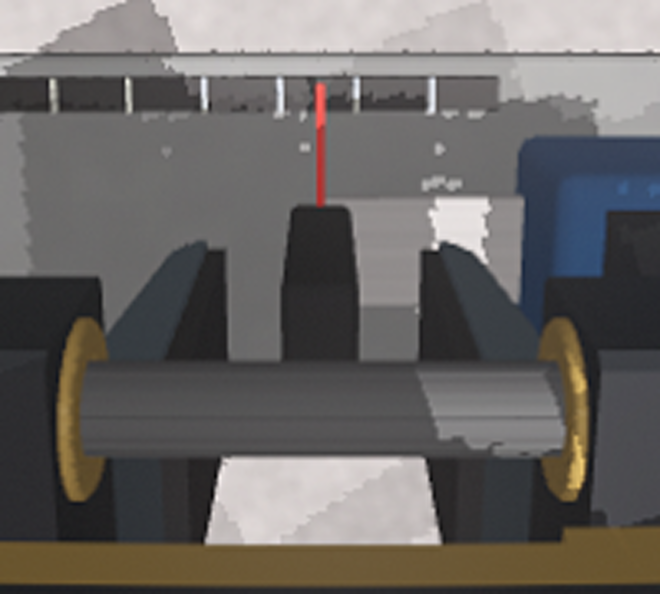

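The block is centred between the jaws (crop columns 285–357, jaws 225–420). The fingertips at crop row 250 with a 59 px gap lie about 30 mm nearer the camera than nominal, so their real height is about 84 mm, level with the block's top. I lower 22 mm, which is safe for either reading, and close.

Call:
{"api": "step_arm", "payload": {
  "plan": [0, 0, 1.1, 0, 0, 0, 0, 0, 1.1, 0, 0, 0, 0, 0, 0, 0, 0, 0]
}}

```text
time_s: 6.6
ee_pos: [554.0, 171.6, 39.9]
ee_rot: [-179.7, 0.2, 73.3]
force: [-0.2, 0.9, 0.0]
gripper_width: 34.1
gripper_force: 0.0
```

Call:
{"api": "step_arm", "payload": {
  "plan": [0, 0, 0, 0, 0, 0, 0, 0, 0, 0, 0, 0, 0, 0, 0, 0, 0, 0, 0, 0, 0, 0, 0, 0, 0, 0, 0, 0, 0, 0],
  "hand": 0.8
}}

```text
time_s: 7.02
ee_pos: [556.0, 172.4, 43.0]
ee_rot: [-180.0, -0.0, 73.3]
force: [-0.2, 0.8, -0.1]
gripper_width: 14.0
gripper_force: 25.0
```

```bash
python3 e.py w5.png
```

```text
7.0167 [556.02630398 172.37717202  42.99439199] [-1.79997297e+02 -1.16413549e-02  7.32706656e+01] 13.963961501109322 24.999939501285553 [-0.22889633  0.78256241 -0.07199953]
y [([147, 175, 20, 19, 353], [156.7, 184.1]), ([237, 247, 7, 54, 164], [239.1, 272.2]), ([314, 263, 5, 36, 77], [315.8, 280.8]), ([314, 311, 18, 4, 29], [323.2, 312.0]), ([329, 311, 13, 8, 36], [335.4, 314.6]), ([317, 311, 57, 16, 279], [350.8, 320.5]), ([97, 313, 61, 13, 340], [125.2, 319.7]), ([153, 314, 91, 13, 718], [199.6, 320.5]), ([376, 314, 18, 12, 69], [384.9, 319.1]), ([272, 316, 10, 11, 28], [276.1, 321.0]), ([286, 317, 10, 9, 18], [291.0, 321.1]), ([266, 318, 8, 8, 20], [269.2, 321.8]), ([296, 319, 12, 8, 25], [301.2, 323.0]), ([245, 320, 11, 7, 23], [249.6, 323.3])]
r [([276, 180, 3, 41, 121], [277.0, 200.2])] []
pointer_tip 0.62 [275. 190.] [563.8 201.6]
mark_band 0.58 [153. 185.] [484.4 229.2]
```

Call:
{"api": "step_arm", "payload": {
  "plan": [0, -0.6, 0, 0, 0, 0, 0, -0.6, 0, 0, 0, 0, 0, -0.6, 0, 0, 0, 0, 0, -0.6, 0, 0, 0, 0, 0, -0.6, 0, 0, 0, 0],
  "newtons": 40
}}

```text
time_s: 7.58
ee_pos: [529.3, 180.4, 43.0]
ee_rot: [179.7, -0.0, 73.3]
force: [5.5, -2.2, -4.9]
gripper_width: 13.6
gripper_force: 40.0
```

Call:
{"api": "step_arm", "payload": {
  "plan": [0, -0.6, 0, 0, 0, 0, 0, -0.6, 0, 0, 0, 0, 0, -0.6, 0, 0, 0, 0, 0, -0.6, 0, 0, 0, 0, 0, -0.6, 0, 0, 0, 0]
}}

```text
time_s: 8.0
ee_pos: [500.7, 189.0, 43.0]
ee_rot: [179.7, -0.0, 73.3]
force: [7.3, -2.6, -4.2]
gripper_width: 13.9
gripper_force: 40.0
```

Call:
{"api": "step_arm", "payload": {
  "plan": [0, -0.6, 0, 0, 0, 0, 0, -0.6, 0, 0, 0, 0, 0, -0.3, 0, 0, 0, 0, 0, -0.3, 0, 0, 0, 0, 0, 0, 0, 0, 0, 0]
}}

```text
time_s: 8.42
ee_pos: [482.9, 194.3, 43.0]
ee_rot: [179.8, -0.0, 73.3]
force: [5.2, -2.2, -4.1]
gripper_width: 13.8
gripper_force: 40.0
```

Call:
{"api": "step_arm", "payload": {
  "plan": [0, 0, 0, 0, 0, 0, 0, 0, 0, 0, 0, 0]
}}

```text
time_s: 8.58
ee_pos: [482.9, 194.3, 43.0]
ee_rot: [179.8, -0.0, 73.3]
force: [4.2, -2.3, -3.9]
gripper_width: 13.8
gripper_force: 40.0
```

```bash
cat > g.py <<'E'
from h import *
f=viewer.grab_frame("wrist"); s=sensors.state(); print(s["ee_pos"],s["gripper_width"],s["force"])
hsv=cv2.cvtColor(f["img"],cv2.COLOR_RGB2HSV)
def bb(m,lim=240):
    n,l,st,c=cv2.connectedComponentsWithStats(m); k=[i for i in range(1,n) if st[i][4]>8 and st[i][1]<lim and st[i][1]>100 and 200<c[i][0]<350]
    return [st[i].tolist() for i in k]
Y=bb(cv2.inRange(hsv,(20,120,100),(35,255,255))); R=bb(cv2.inRange(hsv,(0,120,60),(8,255,255))|cv2.inRange(hsv,(172,120,60),(180,255,255)))
print("Y",Y,"R",R)
g=np.array([.958,-.288])
y=atz(f,(Y[0][0]+(Y[0][2]-1)/2,Y[0][1]+(Y[0][3]-1)/2),24); r=atz(f,(R[0][0]+(R[0][2]-1)/2,R[0][1]+3),26)
print(y,r,"still to pull",(r-y)[:2]@g)
x0,y0=200,140; im=cv2.cvtColor(f["img"],cv2.COLOR_RGB2BGR)[y0:y0+120,x0:x0+160]; cv2.imwrite("pics/w6.png",cv2.resize(im,None,fx=5,fy=5,interpolation=2))
E
python3 g.py
```

```text
[482.93846667 194.26477178  42.99342679] 13.797212101048732 [ 4.6831136  -2.12557621 -3.25107628]
Y [[257, 175, 16, 19, 278]] R [[276, 180, 3, 41, 123]]
[485.09049528 229.1440401   24.        ] [493.54268662 227.63945436  26.        ] still to pull 8.530519999456583
```

View pics/w6.png

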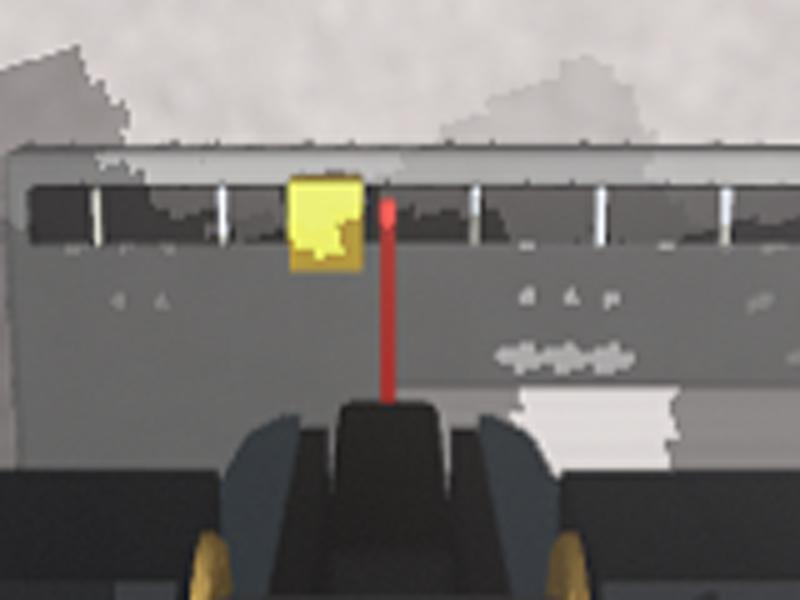

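The pointer is at crop column 388 and the yellow centre at 325, with 15 px to 10 mm, so 8.4 mm remain.

Call:
{"api": "step_arm", "payload": {
  "plan": [0, -0.3, 0, 0, 0, 0, 0, -0.3, 0, 0, 0, 0, 0, -0.24, 0, 0, 0, 0, 0, 0, 0, 0, 0, 0, 0, 0, 0, 0, 0, 0]
}}

```text
time_s: 9.05
ee_pos: [475.1, 196.6, 43.0]
ee_rot: [179.8, -0.0, 73.3]
force: [4.6, -3.0, -3.8]
gripper_width: 13.9
gripper_force: 40.0
```

```bash
python3 g.py
```

```text
[475.06618486 196.65895727  42.98809786] 13.363883782481295 [ 5.20839425 -3.44161262 -2.64193268]
Y [[269, 175, 16, 19, 224]] R [[276, 180, 3, 41, 122]]
[485.06593755 229.14286814  24.        ] [485.6741274  229.99801733  26.        ] still to pull 0.33636291103509935
```

Within 0.4 mm of centre. I release, wait, check, then rise and go towards the stylus.

Call:
{"api": "step_arm", "payload": {
  "plan": [0, 0, 0, 0, 0, 0, 0, 0, 0, 0, 0, 0, 0, 0, 0, 0, 0, 0, 0, 0, 0, 0, 0, 0, 0, 0, 0, 0, 0, 0],
  "hand": 3.4
}}

```text
time_s: 9.52
ee_pos: [473.2, 197.2, 42.9]
ee_rot: [-180.0, 0.0, 73.3]
force: [0.0, 0.2, 0.2]
gripper_width: 34.0
gripper_force: 0.0
```

Call:
{"api": "step_arm", "payload": {
  "plan": [0, 0, 0, 0, 0, 0, 0, 0, 0, 0, 0, 0, 0, 0, 0, 0, 0, 0, 0, 0, 0, 0, 0, 0, 0, 0, 0, 0, 0, 0]
}}

```text
time_s: 9.93
ee_pos: [473.4, 197.1, 42.8]
ee_rot: [180.0, 0.0, 73.3]
force: [-0.7, -0.2, 0.1]
gripper_width: 34.1
gripper_force: 0.0
```

```bash
python3 g.py
```

```text
[473.36879353 197.09323829  42.80897804] 34.08409666632864 [-0.7392864  -0.2444818   0.14018433]
Y [[272, 175, 15, 19, 237]] R [[279, 180, 3, 41, 116]]
[484.96406222 229.12832575  24.        ] [485.88673318 229.88951228  26.        ] still to pull 0.6646970555719565
```

Call:
{"api": "step_arm", "payload": {
  "plan": [0, 0, -2, 0, 0, 0, 0, 0, -3.5, 0, 0, 0, 0, 0, -3.5, 0, 0, 0, 0, 0, -3.5, 0, 0, 0, 0, 0, -3.5, 0, 0, 0]
}}

```text
time_s: 10.4
ee_pos: [473.0, 196.9, 204.5]
ee_rot: [-180.0, 0.0, 73.3]
force: [1.2, -0.4, -1.0]
gripper_width: 33.8
gripper_force: 0.0
```

```bash
python3 g.py
```

```text
[477.07943151 198.59713634 211.85140012] 33.58209989779812 [2.56876728 1.15952322 5.22524116]
Y [[275, 159, 8, 10, 62]] R [[279, 161, 2, 24, 25]]
[484.53384144 228.28699883  24.        ] [485.54486254 227.55570315  26.        ] still to pull 1.179171370195096
```

The slide is set about 1 mm from centre and let go. Now to the stylus.

Call:
{"api": "step_arm", "payload": {
  "plan": [-2.98, 1.68, 0, 0, 0, 0, -2.98, 1.68, 0, 0, 0, 0, -2.98, 1.68, 0, 0, 0, 0, -2.98, 1.68, 0, 0, 0, 0, -2.98, 1.68, 0, 0, 0, 0],
  "hand": 5
}}

```text
time_s: 10.87
ee_pos: [510.9, 28.7, 202.7]
ee_rot: [180.0, 0.0, 73.3]
force: [1.5, 0.8, -0.4]
gripper_width: 50.2
gripper_force: 0.0
```

Call:
{"api": "step_arm", "payload": {
  "plan": [-2.98, 1.68, 0, 0, 0, 0, -2.98, 1.68, 0, 0, 0, 0, -2.98, 1.68, 0, 0, 0, 0, -2.98, 1.68, 0, 0, 0, 0, -2.98, 1.68, 0, 0, 0, 0]
}}

```text
time_s: 11.28
ee_pos: [548.5, -138.4, 202.6]
ee_rot: [-180.0, -0.0, 73.3]
force: [-0.1, 0.1, 0.4]
gripper_width: 50.0
gripper_force: 0.0
```

Call:
{"api": "step_arm", "payload": {
  "plan": [0, 0, 0, 0, 0, 0, 0, 0, 0, 0, 0, 0, 0, 0, 0, 0, 0, 0]
}}

```text
time_s: 11.53
ee_pos: [548.1, -136.2, 202.4]
ee_rot: [-179.9, -0.0, 73.2]
force: [0.2, 0.6, 0.0]
gripper_width: 50.0
gripper_force: 0.0
```

```bash
cat > k.py <<'E'
from h import *
import sys
f=viewer.grab_frame("wrist"); s=sensors.state(); print(s["time_s"],s["ee_pos"],s["ee_rot"],f["position"])
hsv=cv2.cvtColor(f["img"],cv2.COLOR_RGB2HSV)
n,l,st,c=cv2.connectedComponentsWithStats(cv2.inRange(hsv,(5,150,90),(18,255,255)))
for i in range(1,n):
    if st[i][4]>60: print("orange",st[i],np.round(c[i],1),"z90",atz(f,c[i],90)[:2].round(1))
for nm,z in [("stylus_grip",95),("stand",0),("aperture",64),("readout",0),("button_top",44)]:
    for r in viewer.pinpoint(nm,f)[:2]: print(nm,round(r["score"],2),np.round(r["location"],1),np.round(atz(f,r["location"],z)[:2],1))
save(f,sys.argv[1])
E
python3 k.py w7.png
```

```text
11.5833 [ 548.09328551 -135.67220831  202.60702683] [-1.79955474e+02 -2.68284032e-02  7.33034860e+01] [568.34528592 -72.60934715 393.15072972]
orange [473 286  21  30 458] [482.7 299. ] z90 [ 738.6 -308.6]
stylus_grip 0.63 [302.9 196.2] [ 575.  -135.7]
stand 0.86 [291.7 180.9] [ 568.7 -132.6]
aperture 0.91 [269.4 322.6] [ 495.1 -280.6]
readout 0.66 [418.   51.8] [757.5 -25.9]
readout 0.65 [301.4 197.2] [ 574.8 -156.6]
```

View pics/w7.png

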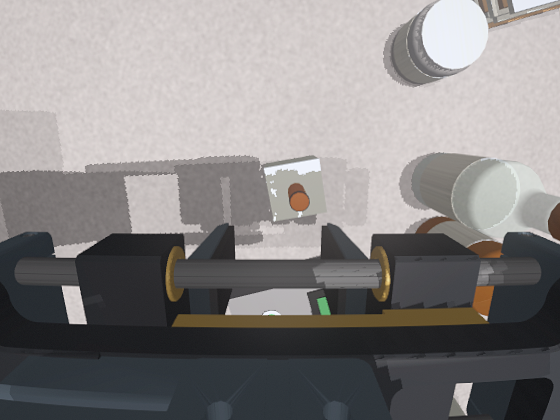

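The stylus handle's top is at (300,201) and its lower end at about (294,187). The jaws are clear of the bottles.

```bash
python3 - <<'E'
from h import *
f=viewer.grab_frame("wrist"); s=sensors.state(); print(s["ee_pos"])
hsv=cv2.cvtColor(f["img"],cv2.COLOR_RGB2HSV)
m=np.zeros(hsv.shape[:2],np.uint8); m[175:220,280:320]=cv2.inRange(hsv,(3,110,60),(18,255,255))[175:220,280:320]
ys,xs=np.nonzero(m); print(len(xs),xs.min(),xs.max(),ys.min(),ys.max()); 
# fit vertical cylinder r9, z60-120 by IoU
best=[]
for X in np.arange(560,582,1.):
  for Y in np.arange(-150,-122,1.):
    pts=[proj(f,[X+9*np.cos(a),Y+9*np.sin(a),z]) for z in(60,120) for a in np.arange(0,6.28,.5)]
    k=np.zeros_like(m); cv2.fillConvexPoly(k,cv2.convexHull(np.array(pts,np.float32)).round().astype(int),255)
    best.append(((k&m).astype(bool).sum()/((k|m)>0).sum(),X,Y))
print(sorted(best)[-3:])
P=np.array(sorted(best)[-1][1:]); y=np.radians(s["ee_rot"][2]); d=P-s["ee_pos"][:2]
print("tx",np.cos(y)*d[0]+np.sin(y)*d[1],"ty",np.sin(y)*d[0]-np.cos(y)*d[1])
E
```

```text
[ 548.45295681 -135.81088534  203.05858268]
378 288 308 184 211
[(np.float64(0.7396449704142012), np.float64(570.0), np.float64(-133.0)), (np.float64(0.7397260273972602), np.float64(570.0), np.float64(-134.0)), (np.float64(0.7430830039525692), np.float64(569.0), np.float64(-134.0))]
tx 7.623817922069485 ty 19.166055667142555
```

Call:
{"api": "step_arm", "payload": {
  "plan": [0.8, 1.95, 0, 0, 0, 0, 0, 0, 2.9, 0, 0, 0, 0, 0, 2.9, 0, 0, 0, 0, 0, 2.9, 0, 0, 0, 0, 0, 2.4, 0, 0, 0]
}}

```text
time_s: 12.3
ee_pos: [568.9, -134.0, 90.1]
ee_rot: [-179.9, 0.0, 73.3]
force: [-0.7, 0.9, 0.4]
gripper_width: 50.4
gripper_force: 0.0
```

Call:
{"api": "step_arm", "payload": {
  "plan": [0, 0, 1.1, 0, 0, 0, 0, 0, 1.1, 0, 0, 0, 0, 0, 0, 0, 0, 0, 0, 0, 0, 0, 0, 0, 0, 0, 0, 0, 0, 0]
}}

```text
time_s: 12.72
ee_pos: [570.7, -134.9, 71.4]
ee_rot: [179.8, -0.0, 73.3]
force: [0.9, -0.0, -0.5]
gripper_width: 50.2
gripper_force: 0.0
```

Call:
{"api": "step_arm", "payload": {
  "plan": [0, 0, 0, 0, 0, 0, 0, 0, 0, 0, 0, 0, 0, 0, 0, 0, 0, 0, 0, 0, 0, 0, 0, 0, 0, 0, 0, 0, 0, 0],
  "hand": 0.8,
  "newtons": 30
}}

```text
time_s: 13.13
ee_pos: [569.6, -134.7, 70.1]
ee_rot: [180.0, 0.0, 73.3]
force: [-0.1, -1.0, 0.1]
gripper_width: 19.7
gripper_force: 0.0
```

Call:
{"api": "step_arm", "payload": {
  "plan": [0, 0, 0, 0, 0, 0, 0, 0, 0, 0, 0, 0, 0, 0, 0, 0, 0, 0]
}}

```text
time_s: 13.38
ee_pos: [569.5, -134.7, 70.0]
ee_rot: [180.0, 0.0, 73.3]
force: [-0.1, -0.0, 1.6]
gripper_width: 17.2
gripper_force: 30.0
```

```bash
python3 k.py w8.png
```

```text
13.4333 [ 569.55924769 -134.66589656   70.0509032 ] [1.79979087e+02 3.98403882e-03 7.32691826e+01] [589.56874189 -70.88442075 260.71655482]
orange [262 225  32  34 724] [277.1 241.3] z90 [ 572.  -128.6]
stylus_grip 0.64 [278.7 254.6] [ 571.1 -134.9]
stand 0.66 [276.3 215.6] [ 568.9 -136.2]
```

View pics/w8.png

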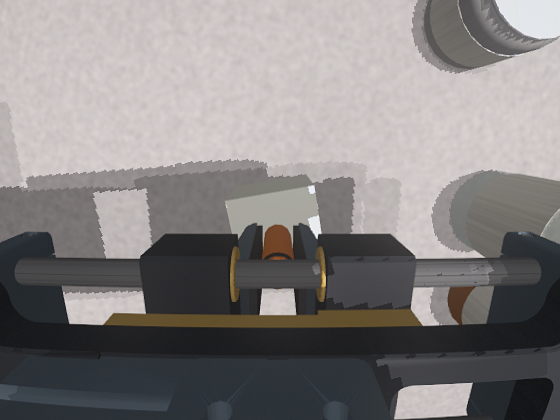

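The jaws hold the orange handle (18 mm opening, 30 N; orange at 277,241). I lift it out of the stand and go just past the hole, so the wrist camera sees the hole in front of the fingers.

Call:
{"api": "step_arm", "payload": {
  "plan": [0, 0, -1, 0, 0, 0, 0, 0, -1.5, 0, 0, 0, 0, 0, -2.5, 0, 0, 0, 0, 0, -2.5, 0, 0, 0, 0, 0, -2.5, 0, 0, 0]
}}

```text
time_s: 14.1
ee_pos: [569.1, -134.5, 171.1]
ee_rot: [-180.0, 0.0, 73.3]
force: [0.5, 0.0, 0.3]
gripper_width: 17.1
gripper_force: 30.0
```

Call:
{"api": "step_arm", "payload": {
  "plan": [0, 0, 0, 0, 0, 0, 0, 0, 0, 0, 0, 0, -2.68, -0.364, 0, 0, 0, 0, -2.68, -0.364, 0, 0, 0, 0, -2.68, -0.364, 0, 0, 0, 0]
}}

```text
time_s: 14.52
ee_pos: [534.4, -208.5, 168.2]
ee_rot: [-179.8, -0.0, 73.4]
force: [0.1, -0.5, -0.3]
gripper_width: 17.1
gripper_force: 30.0
```

Call:
{"api": "step_arm", "payload": {
  "plan": [-2.68, -0.364, 0, 0, 0, 0, -2.68, -0.364, 0, 0, 0, 0, -2.68, -0.364, 0, 0, 0, 0, -2.68, -0.364, 0, 0, 0, 0, -2.68, -0.364, 0, 0, 0, 0]
}}

```text
time_s: 14.93
ee_pos: [478.2, -332.0, 168.1]
ee_rot: [-179.8, -0.1, 73.3]
force: [-0.3, -0.1, -0.8]
gripper_width: 17.4
gripper_force: 30.0
```

Call:
{"api": "step_arm", "payload": {
  "plan": [0, 0, 0, 0, 0, 0, 0, 0, 0, 0, 0, 0, 0, 0, 0, 0, 0, 0, 0, 0, 0, 0, 0, 0]
}}

```text
time_s: 15.27
ee_pos: [479.9, -330.4, 169.1]
ee_rot: [-179.9, -0.0, 73.3]
force: [0.6, 0.5, -0.6]
gripper_width: 17.5
gripper_force: 30.0
```

```bash
cat > m.py <<'E'
from h import *
f=viewer.grab_frame("wrist"); s=sensors.state(); print(s["time_s"],s["ee_pos"],s["ee_rot"],s["gripper_width"],s["gripper_force"],s["force"])
for nm,z in [("aperture",64),("button_top",44),("stylus",0),("stylus_grip",s["ee_pos"][2]+25)]:
    for r in viewer.pinpoint(nm,f)[:1]:
        print(nm,round(r["score"],2),np.round(r["location"],1),np.round(atz(f,r["location"],z)[:2],1))
        if nm=="aperture": A=r["location"]
x,y=int(A[0])-30,int(A[1])-30; cr=f["img"][y:y+60,x:x+60]; hsv=cv2.cvtColor(cr,cv2.COLOR_RGB2HSV)
for lab,lo,hi,z in [("white",(0,0,190),(180,40,255),64),("green",(40,80,40),(85,255,255),44)]:
    n,l,st,c=cv2.connectedComponentsWithStats(cv2.inRange(hsv,lo,hi))
    for i in range(1,n):
        if st[i][4]>10:
            b=st[i]; p=(x+b[0]+(b[2]-1)/2,y+b[1]+(b[3]-1)/2); print(lab,b,p,atz(f,p,z)[:2].round(1))
save(f,"w9.png")
E
python3 m.py
```

```text
15.3167 [ 480.03152305 -330.41470272  169.36654541] [-1.79944184e+02 -3.39452808e-02  7.33427399e+01] 17.528105959400726 29.986384212970734 [-0.19989857 -0.99765953 -0.25616189]
aperture 0.87 [279.7 148.9] [ 498.  -279.6]
button_top 0.68 [278.1 147.2] [ 496.8 -278.4]
stylus 0.8 [275.7 215.7] [ 470.4 -356.6]
stylus_grip 0.68 [278.4 253.9] [ 481.4 -330.1]
white [   0    0   60   60 2955] (np.float64(278.5), np.float64(147.5)) [ 497.3 -278. ]
green [ 24  21  14  15 154] (np.float64(279.5), np.float64(146.0)) [ 498.5 -277.6]
```

```bash
python3 - <<'E'
from h import *
f=viewer.grab_frame("wrist"); s=sensors.state(); p=s["ee_pos"]
for z in (100,109,115): print(z,atz(f,(275.7,215.7),z)[:2])
print("proj tip if on axis",proj(f,[p[0],p[1],p[2]-60]),"shoulder",proj(f,[p[0],p[1],p[2]-10]))
hsv=cv2.cvtColor(f["img"],cv2.COLOR_RGB2HSV)
o=cv2.inRange(hsv,(3,110,60),(18,255,255))[195:300,255:300]; ys,xs=np.nonzero(o); print("orange rows",ys.min()+195,ys.max()+195,"cols",xs.min()+255,xs.max()+255)
g=cv2.cvtColor(f["img"],cv2.COLOR_RGB2GRAY); print(g[190:232:2,258:298:2])
for c in ["scene","top"]:
    f=viewer.grab_frame(c)
    for nm,z in [("aperture",64),("stylus",p[2]-60)]:
        for r in viewer.pinpoint(nm,f)[:2]: print(c,nm,round(r["score"],2),np.round(r["location"]),atz(f,r["location"],z)[:2].round(1))
E
```

```text
100 [ 478.99021204 -332.3741291 ]
109 [ 479.72167712 -330.12053684]
115 [ 480.20932051 -328.61814199]
proj tip if on axis [276.45385178 216.85441298] shoulder [276.21112338 235.82884558]
orange rows 221 288 cols 262 299
[[112 112 111 112 112 112 113 114 112 113 113 112 118 180 177 177 177 177
  177 178]
 [111 112 112 111 111 112 113 112 112 113 112 113 111 179 176 176 175 175
  174 176]
 [111 111 112 111 111 110 112 112 112 112 112 113 112 158 177 180 212 217
  248 212]
 [111 110 111 111 111 111 112 112 112 113 113 112 112 117 178 187 234 229
  187 186]
 [110 111 111 111 111 111 111 111 111 112 111 112 111 114 124 150 185 186
  186 187]
 [110 110 110 110 111 111 111 111 111 112 111 112 112 111 107 191 186 188
  167 165]
 [110 110 110 110 111 110 111 110 111 111 111 112 111 110 109 170 158 151
  193 226]
 [110 109 110 110 110 111 111 111 111 111 111 110 110 110 111 176 248 248
  247 246]
 [109 110 110 110 109 109 109 110 110 110 111 110 110 110 107 254 246 245
  245 245]
 [108 109 109 109 109 108 109 110 110 110 111 110 109 109 105 238 245 245
  245 245]
 [107 109 109 108 108 108 108 
[... 391 characters left out ...]
81]
 [108 108 108 108 108 108 107 101  99 101 101 100 100 108 116 183 181 180
  181 182]
 [108 107 108 108 107 107 108  98 100 101 101  99 100 108 106 185 180 165
  168 149]
 [104 104 103 109 107 107 108  97  96  93  97  97  96 108 110 145 180 151
  182 182]
 [ 42  41  63 108 106 107  99  83  84  84  84  84  85  96 119 180 179 133
   37  41]
 [ 44  43  61 105 106  82  82  82  83  85  84  84  83  82  82 184 181 183
   44  48]
 [ 44  44  62 106  92  81  83  82  83  84  85  84  85  82  80 125  99 102
   45  48]]
scene aperture 0.71 [365. 333.] [647.2 512.5]
scene aperture 0.68 [224. 172.] [ 491.8 -281.1]
scene stylus 0.55 [218. 155.] [ 480.8 -328.2]
top aperture 0.73 [370. 217.] [ 497.3 -270.7]
```

Cross-checks agree: the hole is at about (498, -278.5) and the stylus tip lies on the tool axis 60 mm below the TCP. I move over the hole and lower to just above it.

Call:
{"api": "step_arm", "payload": {
  "plan": [2.75, 0.12, 0, 0, 0, 0, 2.75, 0.12, 0, 0, 0, 0, 0, 0, 0, 0, 0, 0, 0, 0, 1.8, 0, 0, 0, 0, 0, 1.7, 0, 0, 0]
}}

```text
time_s: 16.28
ee_pos: [498.9, -279.8, 135.5]
ee_rot: [179.8, 0.1, 73.3]
force: [-0.1, 0.8, -0.5]
gripper_width: 17.0
gripper_force: 30.0
```

Call:
{"api": "step_arm", "payload": {
  "plan": [0, 0, 0, 0, 0, 0, 0, 0, 0, 0, 0, 0, 0, 0, 0, 0, 0, 0, 0, 0, 0, 0, 0, 0, 0, 0, 0, 0, 0, 0]
}}

```text
time_s: 16.7
ee_pos: [498.5, -280.1, 135.9]
ee_rot: [179.9, 0.0, 73.3]
force: [-0.7, -0.2, 0.3]
gripper_width: 17.3
gripper_force: 30.0
```

```bash
python3 - <<'E'
from h import *
s=sensors.state(); p=s["ee_pos"]; print(s["time_s"],p,s["ee_rot"],s["gripper_width"])
for c in ["wrist","scene"]:
    f=viewer.grab_frame(c); print(c,"tip",proj(f,[p[0],p[1],p[2]-60]),"ap",proj(f,[498,-278.5,64]))
    for nm,z in [("aperture",64),("button_top",44),("stylus",p[2]-60)]:
        for r in viewer.pinpoint(nm,f)[:1]: print(c,nm,round(r["score"],2),np.round(r["location"],1),atz(f,r["location"],z)[:2].round(1))
    if c=="wrist":
        g=cv2.cvtColor(f["img"],cv2.COLOR_RGB2GRAY); print(g[184:230:2,248:306:2])
E
```

```text
16.7 [ 498.49331786 -280.11655475  135.92802324] [1.79885943e+02 3.34270093e-02 7.32537892e+01] 17.345282438651566
wrist tip [276.32048743 216.64905898] ap [275.26801093 211.56664021]
wrist aperture 0.95 [273.7 210.6] [ 496.9 -277.3]
wrist button_top 0.58 [487.4  40.4] [ 718.4 -189.3]
wrist stylus 0.63 [278.1 218. ] [ 499.6 -281.7]
[[110 109 110 110 110 110 108 110 110 110 110 111 111 111 111 111 112 111
  112 111 112 111 112 111 111 112 111 112 112]
 [108 110 109 109 110 108 109 109 109 109 109 109 109 111 109 109 109 111
  110 112 112 112 112 111 112 112 112 111 112]
 [108 109 110 109 110 109 108 108 108 109 110 110 108 109 110 110 110 112
  111 111 111 111 111 111 110 111 111 111 111]
 [108 109 109 109 108 108 108 109 108 108 109 109 109 109 109 109 110 110
  111 110 111 111 111 110 116 147 109 111 110]
 [108 109 108 109 110 109 107 108 108 108 109 109 108 109 108 108 110 110
  111 110 110 110 110 111 120 173 108 110 109]
 [108 107 108 108 108 109 107 108 108 108 108 108 106 106 107 108 108 109
  110 111 109 110 111 111 109 109 110 110 109]
 [107 108 108 108 108 109 107 108 107 10
[... 1484 characters left out ...]
1
  174 174 142 105 104 186 180 180 180 180 180]
 [106 106 105  99  96 106 105 105 106 176 173 174 131  97 100  99  97 135
  175 139 103 105 103 166 182 172 164 176 181]
 [ 99  92  59  60  62 102 102 100 104 100 161 172 124  93  90  94  94 114
  124 104 105 104 118 177 175 141  62  61 140]
 [ 59  61  61  62  55  39  39  59 105 104 102  94  76  81  81  82  81  81
   95 105 104 104 103  35  39  44  65  65  64]
 [ 61  61  60  61  48  41  40  60 105 106  80  78  80  82  82  82  82  81
   81  83 106 104 104  43  44  45  64  64  65]]
scene tip [222.07108265 170.25527077] ap [222.69664015 173.18479667]
scene aperture 0.79 [226.5 171.6] [ 481.2 -278.3]
scene stylus 0.44 [222.2 169.5] [ 495.2 -284.1]
```

The ring's inner hole is centred at about (275.2, 210.7) and the shaft at about column 277.5. I correct by 2.7 mm and -1.8 mm, then enter.

Call:
{"api": "step_arm", "payload": {
  "plan": [0.27, -0.18, 0, 0, 0, 0, 0, 0, 0, 0, 0, 0, 0, 0, 0.7, 0, 0, 0, 0, 0, 0.7, 0, 0, 0, 0, 0, 0.7, 0, 0, 0],
  "newtons": 40
}}

```text
time_s: 17.52
ee_pos: [496.8, -276.3, 112.9]
ee_rot: [-180.0, -0.0, 73.3]
force: [-0.4, -0.0, -1.2]
gripper_width: 16.9
gripper_force: 40.0
```

Call:
{"api": "step_arm", "payload": {
  "plan": [0, 0, 0.7, 0, 0, 0, 0, 0, 0, 0, 0, 0, 0, 0, 0, 0, 0, 0, 0, 0, 0, 0, 0, 0]
}}

```text
time_s: 17.85
ee_pos: [497.1, -276.6, 106.8]
ee_rot: [180.0, 0.0, 73.3]
force: [0.0, 0.5, -0.5]
gripper_width: 17.0
gripper_force: 40.0
```

```bash
python3 - <<'E'
from h import *
s=sensors.state(); p=s["ee_pos"]; print(s["time_s"],p,s["force"],s["torque"],s["gripper_width"])
f=viewer.grab_frame("wrist"); print(proj(f,[498.2,-277.7,64]))
g=cv2.cvtColor(f["img"],cv2.COLOR_RGB2GRAY); print(g[192:232:2,248:306:2])
E
```

```text
17.85 [ 497.14651038 -276.5701224   106.81916102] [ 0.03484949  0.46179332 -0.45926326] [-0.05215555 -0.09115043 -0.01738246] 17.04189702115371
[278.07451266 223.27959241]
[[109 108 107 109 108 108 108 109 109 109 109 109 109 109 109 108 109 109
  110 111 110 111 111 110 111 111 110 110 109]
 [107 107 108 108 109 108 107 108 107 108 108 109 109 108 108 109 109 109
  110 110 110 110 111 111 111 110 110 108 114]
 [107 108 108 108 107 108 108 108 108 108 108 108 109 108 108 109 108 108
  110 111 110 110 110 110 110 109 109 120 194]
 [108 107 106 107 108 107 108 108 108 108 108 108 108 109 108 108 109 109
  109 110 110 109 110 109 109 109 110 109 105]
 [107 106 106 107 106 107 107 108 107 108 107 108 108 108 108 108 108 108
  108 110 110 109 109 109 109 109 109 109 109]
 [106 107 107 107 106 107 107 107 107 108 108 108 108 109 108 108 107 108
  108 108 109 109 109 108 109 108 109 109 109]
 [106 106 106 106 107 108 107 107 107 107 107 107 107 108 108 107 108 108
  108 108 109 108 108 108 109 108 108 106 105]
 [106 106 106 107 107 107 106 106 107 107 106 105 106 105 128 124 103 104
  104 1
[... 792 characters left out ...]
103 177 173 174  73  72  99  98  99  99  97  97
  103  74  73 178 173 175 102 104 187 182 181]
 [105 106 106  99  96 105 108 176 173 175  64  70  82  99  99  98  97  95
   90  72  67 180 173 175 103 101 167 178 183]
 [106  93  62  60  65 101 110 167 173 173  64  70  85  94  91  94  95  84
   73  72  68 176 174 168  98  86  63  61 141]
 [ 57  60  62  61  55  37  35  91 174 175  74  76  80  82  81  81  82  81
   79  71  72 172 173  33  40  56  64  64  64]
 [ 61  62  62  62  53  40  37  93 175 176  82  78  80  82  81  82  81  82
   82  79 109 175 175  40  43  45  64  65  65]
 [ 62  60  60  62  42  41  39  86 176 133  77  80  80  81  81  82  81  81
   81  78 128 174 175  40  45  43  60  63  63]]
```

The shaft is inside the ring without contact force. A small centring shift, then press.

Call:
{"api": "step_arm", "payload": {
  "plan": [-0.08, 0.1, 0, 0, 0, 0, 0, 0, 0.3, 0, 0, 0, 0, 0, 0.3, 0, 0, 0, 0, 0, 0, 0, 0, 0]
}}

```text
time_s: 18.23
ee_pos: [498.3, -277.9, 100.9]
ee_rot: [179.9, 0.0, 73.3]
force: [0.8, -0.5, 2.5]
gripper_width: 17.2
gripper_force: 40.0
```

Call:
{"api": "step_arm", "payload": {
  "plan": [0, 0, 0.3, 0, 0, 0, 0, 0, 0.2, 0, 0, 0, 0, 0, 0, 0, 0, 0, 0, 0, 0, 0, 0, 0]
}}

```text
time_s: 18.57
ee_pos: [498.3, -277.9, 96.3]
ee_rot: [179.9, 0.0, 73.3]
force: [-0.1, -1.0, 4.1]
gripper_width: 16.9
gripper_force: 40.0
```

Call:
{"api": "step_arm", "payload": {
  "plan": [0, 0, 0.1, 0, 0, 0, 0, 0, 0, 0, 0, 0, 0, 0, 0, 0, 0, 0]
}}

```text
time_s: 18.82
ee_pos: [498.5, -277.9, 95.9]
ee_rot: [179.9, 0.0, 73.3]
force: [0.5, 0.0, 7.2]
gripper_width: 17.0
gripper_force: 40.0
```

Call:
{"api": "step_arm", "payload": {
  "plan": [0, 0, 0.1, 0, 0, 0, 0, 0, 0, 0, 0, 0, 0, 0, 0, 0, 0, 0, 0, 0, 0, 0, 0, 0, 0, 0, 0, 0, 0, 0]
}}

```text
time_s: 19.23
ee_pos: [498.6, -278.0, 95.7]
ee_rot: [179.8, 0.0, 73.3]
force: [-0.8, 0.2, 12.2]
gripper_width: 17.2
gripper_force: 40.0
```

Call:
{"api": "step_arm", "payload": {
  "plan": [0, 0, 0, 0, 0, 0, 0, 0, 0, 0, 0, 0, 0, 0, 0, 0, 0, 0, 0, 0, 0, 0, 0, 0, 0, 0, 0, 0, 0, 0]
}}

```text
time_s: 19.65
ee_pos: [498.6, -278.0, 95.7]
ee_rot: [179.8, 0.0, 73.3]
force: [-0.4, -0.4, 12.3]
gripper_width: 16.9
gripper_force: 40.0
```

```bash
python3 - <<'E'
from h import *
s=sensors.state(); print(s["ee_pos"],s["force"],s["gripper_width"],s["gripper_force"])
f=viewer.grab_frame("top"); hsv=cv2.cvtColor(f["img"],cv2.COLOR_RGB2HSV)
for nm,z in [("pointer_tip",26),("mark_band",24)]:
    for r in viewer.pinpoint(nm,f)[:2]: print(nm,round(r["score"],2),atz(f,r["location"],z)[:2].round(1))
E
```

```text
[ 498.60814393 -278.04005456   95.73085305] [-0.42010041 -0.44376276 12.2809631 ] 16.86780991481192 40.00467538833618
pointer_tip 0.68 [484.5 227.1]
```

The force rose from 7 to 12 N with almost no travel, so the button is at its stop. Handing in.

```bash
python3 -c "
from workcell import env
print(env.job_done())"
```

```text
the job is handed in; nothing more can be done
None
```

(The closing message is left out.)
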